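# Stamp the maker's mark through the press guard

### The arm

A 7-joint arm with a two-finger parallel gripper is mounted at the origin on the work surface. World frame = base frame: x ahead of the robot, y to its left, z up, the work surface at z = 0. Lengths are in m, angles in rad, forces in N, time in s.
With the tool pointing down it reaches from about 0.425 to 0.925 m from the base axis. Payload 6.8 kg.
Tool frame: the origin (TCP) lies between the finger pads; the fingertips stand ahead of it and the grasp point (between the pads) lies 11 mm behind it (tip_extent is the z of the fingertips in the tool frame, in m); z points along the fingers, y is the line along which they close (so a half turn about z gives the same grasp; the last joint's range is limited). The gripper opens to 88 mm and grips with 3 to 60 N. Pads are 20 mm wide; open, the fingers measure 115 mm over their backs; the gripper's body (75 mm by 178 mm) begins 61 mm behind the grasp point.
Start: joints at [-1.411, 0.477, 0.022, 1.555, -0.011, 1.109, -0.083], TCP at [0.179, 0.651, 0.231] pointing down, gripper open.
Joint ranges: [-2.96, 2.96], [-0.34, 2.1], [-1.41, 1.46], [0.24, 2.44], [-1.37, 4.51], [0.17, 1.92], [-2.96, 2.96]. Speed limits (rad/s): [2.39, 2.39, 3.14, 3.14, 3.14, 3.14, 3.14].

### API

Orientations are given as [roll, pitch, yaw] about the fixed x, y, z axes, in that order (R = Rz(yaw) Ry(pitch) Rx(roll)).
In Python, from plant import * gives the robot as it stands.
- The arm moves only by the shell command python3 -m crank 'ROWS' [OPENING] [FORCE]. ROWS is a JSON object of lists of equal length, an entry for each row: "delta_pos": the shift along the tool's x, y, z in cm, a list of three; "rotation": the turn, a rotation vector about the tool's x, y, z in rad, a list of three. In form: {"delta_pos": [[tx, ty, tz], ...], "rotation": [[wx, wy, wz], ...]}. A call has exactly 10 rows; each row is the pose to reach, as a shift and turn from the pose commanded when the call began, along the tool's axes at that moment; what a row does not reach only later rows make up. A row lasts 1/10 s, in which the tool goes at most 50 mm and 8.59 degrees, less where a joint would pass 70% of its speed; a pose out of reach is approached as far as the arm can. A call with a gripper value outside its range is refused whole. OPENING is the opening, from -1 (shut) to 1 (fully open), set as the call begins (- or left out, the last holds). The fingers move at their own pace and stop on an object; FORCE is the grip in N (left out, the last holds). Time passes only in rows, so rows that repeat a pose let the fingers close, or fill a call up. It gives the time, the measured TCP pose, the force, the opening and the grip force at its end, in the units of the state.
- read_state(): the state, without advancing time (a new reading comes with each control period).
- snapshot(name): name is "side" or "top"; returns (picture, depth): 384x512x3 uint8, blue, green, red; 384x512 float32, m along the optical axis (not along the pixel's ray), 0 where there is no reading.
- camera_info(name): a dict with "fx", "fy", "cx", "cy" (pixels), "k1" (the pictures are not rectified: a ray, as slopes to the right and down, at radius r is drawn at 1 + k1 r^2 times it, then the intrinsics apply), "cam_to_world" (4x4, takes a point from camera to world coordinates). Camera axes: x right, y down, z forward; pixel columns grow to the right and rows downward; lengths in m; the calibration is good to about 2 mm. A picture is of the moment at which its call begins. camera_info takes no time and is no camera call.
- job_done(): hands the job in; it is judged then, once.
Trained networks look in the newest picture that a camera, given by its name, has taken for a name from the list of things; names that differ only in an ending like _2 or _b are one class to them, and where a whole thing is asked for, a point or a joint stands for the part that bears it (a point fixed in the world has none). Each returns a list of dicts, best first, with "p" (0 to 1); they miss things now and then, are a little off and sometimes report something else, mostly with a low value. They report only what shows in the picture. A call takes as long as a camera call.
- masks_of(target, camera): "mask" (384x512 bool, what is visible of it) and "rect" ([left, top, width, height] in pixels, round what is visible of it).
The state is a dict: "time": time; "joint_pos": joint angles; "qd": joint speeds; "joint_torque": joint torques, N m; "tool_pos": TCP position; "orientation": TCP orientation; "ft_force": force on the tool from outside, world axes, zero at the start; "torque": the same for the moment, N m; "width": opening from 0.0 (shut) to 1.0 (fully open); "finger_force": force on a finger pad.
Only numpy, scipy, OpenCV 4.12 (cv2) and the standard library are available. Lean on these libraries where they do the work, as an engineer would, in place of code of your own. Each camera call takes 0.05 s, during which the arm holds its last target. There are 200 camera calls.

### The job

With closed fingertips, slide the tile that lies on the press bed along its rails, without lifting it, until it is fully home against the back stop. Then reach down through the window of the sloping guard and press the lever pad all the way down onto its stop, hold it down for two seconds and let it spring back up, never touching the guard. Pick nothing up, leave everything else where it stands, and finish clear of everything.

Things in the scene. Friction and masses are not known exactly. Their poses are not given: they have to be found in the camera images.
- press: Green bench stamping press, fixed, yawed up to 0.28 rad. Origin on the table surface; x runs along the bed away from the robot, z up. Bed plate x -155 to +215, y +-85 mm, top face 20 mm above the table. Two rails on it, 8 mm high, inner faces at y = +-39.5, run from x = -150 to +125, where the back stop (12 mm high) has its face. A stamp ram behind the lever pad moves with the lever.
- guard: Bare steel guard on the bed over lever and ram; origin and axes of the press. Top: 4 mm sheet 150 x 150 mm sloping 20 degrees, low edge towards the robot at x = 0, 109 mm above the table, high edge at x = 140, 161 mm. A front strip hangs from the low edge down to 78 mm; the tile passes below it. Legs 10 mm square at x = 6 and 134, y = +-68.
- window (a point): Centre of the guard's window, in mid-sheet: 70 mm along x from the press origin, 135 mm above the table. The opening is 100 mm along the slope by 98 mm along y: only closed fingers pass with room to spare. Axes as the press (not sloped).
- tile_home (a point): Where the tile's origin is when the tile is fully home: on the bed, 25 mm along x from the press origin, 20 mm above the table. Axes as the press.
- tile: Fired terracotta border tile, 200 x 70 x 12 mm, 0.23 to 0.46 kg, loose, flat on the bed between the rails, long side along them, 35 to 70 mm short of home. Origin: centre of its underside; x along its length. Its near end stays in front of the guard (75 mm before the guard's low edge when home).
- lever_pad (a point): Centre of the top face of the black round pad (34 mm across, 10 mm thick) at the end of the lever, below the window: 71 mm along x from the press origin, 118 mm above the table when up, about 25 mm lower when fully down. Moves with the lever.
- lever (a joint): Lever angle in rad: 0 = up (sprung), 0.28 = fully down on its stop. The hinge lies across the press 160 mm along x from its origin, 100 mm above the table; the arm reaches 90 mm from it towards the robot to the pad. Pressing at the pad takes 3 N to start and 7 N at the bottom; it springs back when let go.
- tile_stack: Bystander: stack of three spare tiles (one piece), 200 x 70 x 36 mm, beside the press. Origin: centre of underside.
- stamp: Bystander: wooden hand stamp, 50 x 35 mm foot, 55 mm high. Origin: centre of underside.
- ink_tin: Bystander: round flat metal tin, 68 mm across, 19 mm high. Origin: centre of underside.
- brush: Bystander: brush, 190 mm long, lying on the table. Origin under its middle.
- jar: Bystander: glass jar with metal cap, 70 mm across, 85 mm high, beside the press. Origin: centre of underside.
- jug: Bystander: white handled mug, 72 mm across, 75 mm high, beside the press. Origin: centre of underside.
- bowl: Bystander: wooden bowl, 150 mm across, 50 mm high, beside the press. Origin: centre of underside.

How it is judged:
On the way, in this order (a step that is already met when the one before it is completed fails the run):
1. the tile is fully home against the back stop (within 4 mm), flat on the bed (x of tile in the frame of tile_home above -0.004 m and z of tile in the frame of tile_home below 0.003 m and angle between tile's own z axis and vertical below 0.05 rad), for 0.2 s.
2. with the tile home, the lever is fully down (beyond 0.235 of 0.28 rad) and held for 1.2 s (all of step 1 and value of joint lever above 0.235 rad), for 1.2 s.
At the end, for the whole second after the job is handed in: The tile is at rest, flat on the bed and within 4 mm of the back stop, and the lever is up again (below 0.03 rad), after having been held down for at least 1.2 s (all of step 1 and value of joint lever below 0.03 rad and linear speed of tile below 0.02 m/s); the robot touches nothing.
It fails at once if the robot touches the guard (more than 0.5 N) (contact force between any of the arm, the fingers and guard above 0.5 N).
It fails at once if the tile is lifted more than 6 mm off the bed or tipped (z of tile in the frame of tile_home above 0.006 m or angle between tile's own z axis and vertical above 0.12 rad).
It fails at once if the lever is pressed while the tile is not home (value of joint lever above 0.08 rad and x of tile in the frame of tile_home below -0.008 m).
It fails at once if a bystander is moved more than 25 mm (distance of any of tile_stack, stamp, ink_tin, brush, jar, jug, bowl from where it was at the start of the episode above 0.025 m).
It also fails if it takes over 48 s, if anything falls off the work surface, if the arm or the gripper's body presses on something with over 40 N, if the wrist force passes 120 N, or if a joint passes its speed limit or range.

## Working session

There is one attempt and no reset: what is moved stays moved. The work goes in short steps, Python scripts to look and compute and a shell command to move; the robot and the scene stay as the last step left them, time stands still between calls to the robot, and variables do not carry over. Pictures are saved under pics/ and viewed, at most 10 in all, crops included, and the job is handed in when it is done.

```bash
ls; mkdir -p pics; python3 - <<'E'
from plant import *
import cv2, numpy as np
s=read_state(); print(s)
try: print(tip_extent)
except Exception as e: print(e)
for n in ("side","top"):
    p,d=snapshot(n); cv2.imwrite(f"pics/{n}0.png",p); np.save(f"{n}0.npy",d)
    c=camera_info(n); print(n,c)
    for t in ("press","guard","tile","lever_pad"):
        for r in masks_of(t,n)[:2]:
            print(t,n,r["p"],r["rect"]); 
        r=masks_of(t,n)
        if r: np.save(f"m_{n}_{t}.npy",r[0]["mask"])
E
```

```text
pics
{'time': 0.0, 'joint_pos': array([-1.41111227,  0.47776408,  0.02238153,  1.55643875, -0.01147158,
        1.10930524, -0.08312574]), 'qd': array([ 1.28549784e-03, -3.17344187e-04, -3.46871322e-05,  3.11890139e-04,
        2.36991679e-04, -6.94461219e-04, -1.17092717e-05]), 'joint_torque': array([-1.20092340e-03, -5.82868803e+01,  1.53433509e+00, -2.72608137e+01,
       -5.43507468e-02,  1.71184132e-02,  1.62655306e-04]), 'tool_pos': array([0.17849386, 0.65036567, 0.22971206]), 'orientation': array([-3.13981444e+00,  1.76140720e-04,  2.87378029e+00]), 'ft_force': array([ 0.2361139 , -0.06997837,  0.0933374 ]), 'torque': array([ 0.01442369, -0.01387885,  0.02628628]), 'finger_force': 0.0, 'width': 0.9937084457387252}
0.008
side {'fx': 368.1134306387278, 'fy': 368.1134306387278, 'cx': 256.7603669917567, 'cy': 193.4799117680388, 'k1': -0.12177164115909468, 'cam_to_world': array([[ 0.98108842, -0.14349596,  0.12990159,  0.51486153],
       [-0.19290407, -0.6696577 ,  0.7171796 , -0.58276884],
       [-0.01592278, -0.72867515, -0.68467437,  0.75017954],
       [ 0.        ,  0.        ,  0.        ,  1.        ]])}
press side 0.82 [173.4, 143.0, 143.8, 114.9]
guard side 0.61 [221.3, 143.8, 74.8, 84.1]
tile side 0.84 [194.1, 197.8, 70.1, 38.3]
lever_pad side 0.61 [249.9, 175.6, 26.5, 11.0]
top {'fx': 352.2034931287898, 'fy': 352.2034931287898, 'cx': 258.6453014206874, 'cy': 192.48027394102164, 'k1': -0.06976040675541016, 'cam_to_world': array([[ 0.00410237, -0.99315585,  0.11672455,  0.51137915],
       [-0.99931307, -0.00837077, -0.03610148,  0.09486056],
       [ 0.03683147, -0.11649627, -0.99250797,  1.06416207],
       [ 0.        ,  0.        ,  0.        ,  1.        ]])}
press top 0.66 [193.2, 135.7, 86.9, 133.9]
press top 0.57 [154.1, 158.6, 25.6, 28.0]
guard top 0.6 [195.2, 148.1, 69.4, 68.2]
tile top 0.55 [224.1, 177.7, 33.1, 75.8]
lever_pad top 0.46 [225.5, 162.5, 10.7, 25.5]
```

```bash
cat > h.py <<'E'
import cv2, numpy as np
from plant import *
def pts(n,d,mask=None):
    c=camera_info(n); v,u=np.nonzero((d>0) if mask is None else (mask&(d>0)))
    K=np.array([[c["fx"],0,c["cx"]],[0,c["fy"],c["cy"]],[0,0,1]])
    s=cv2.undistortPoints(np.c_[u,v].astype(float).reshape(-1,1,2),K,np.array([c["k1"],0,0,0.])).reshape(-1,2)
    z=d[v,u]; P=np.c_[s*z[:,None],z]; T=c["cam_to_world"]
    return P@T[:3,:3].T+T[:3,3], np.c_[u,v]
E
python3 - <<'E'
from h import *
for n in ("side","top"):
    d=np.load(f"{n}0.npy")
    im=cv2.imread(f"pics/{n}0.png")
    cv2.imwrite(f"pics/{n}0c.png",cv2.resize(im[90:300,130:400],None,fx=2.9,fy=2.8,interpolation=cv2.INTER_CUBIC))
    for t in ("press","guard","tile","lever_pad"):
        P,_=pts(n,d,np.load(f"m_{n}_{t}.npy"))
        r=cv2.minAreaRect((P[:,:2]*1000).astype(np.float32))
        print(n,t,len(P),"med",np.median(P,0).round(4),"z5/95",np.percentile(P[:,2],[5,95]).round(3),r)
E
```

```text
side press 6532 med [0.6311 0.0964 0.0278] z5/95 [0.014 0.156] ((611.8041381835938, 204.63711547851562), (412.9583435058594, 320.9281921386719), 14.686551094055176)
side guard 2548 med [0.6482 0.1228 0.1164] z5/95 [0.02 0.16] ((663.087646484375, 226.33807373046875), (372.39874267578125, 206.73562622070312), 83.09394073486328)
side tile 1099 med [0.5423 0.1065 0.0318] z5/95 [0.029 0.034] ((564.8358764648438, 108.78634643554688), (108.68807220458984, 201.62225341796875), 88.35444641113281)
side lever_pad 180 med [0.6558 0.1401 0.1147] z5/95 [0.103 0.119] ((677.004638671875, 192.78970336914062), (180.57077026367188, 71.21696472167969), 81.92511749267578)
top press 5901 med [0.6159 0.1373 0.0273] z5/95 [0.017 0.157] ((612.8392333984375, 130.13128662109375), (387.21466064453125, 177.98023986816406), 14.291017532348633)
top guard 1939 med [0.6464 0.1404 0.1329] z5/95 [0.031 0.161] ((663.3713989257812, 144.9236602783203), (176.6038818359375, 179.36593627929688), 14.065455436706543)
top tile 1254 med [0.5457 0.1123 0.0313] z5/95 [0.028 0.035] ((567.7511596679688, 115.517822265625), (199.59841918945312, 70.35249328613281), 14.545654296875)
top lever_pad 144 med [0.6535 0.1425 0.116 ] z5/95 [0.11  0.119] ((666.8021850585938, 138.69981384277344), (65.43640899658203, 27.375194549560547), 1.1890161037445068)
```

View pics/top0.png

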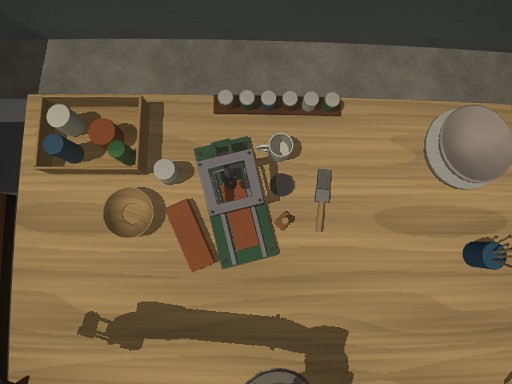

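View pics/side0.png

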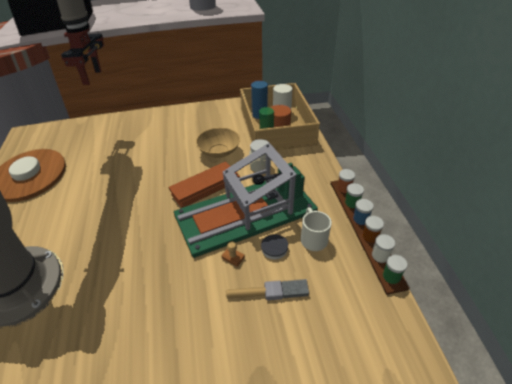

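The top view shows the press yawed about +0.25 rad, running up and to the left in the picture. The tile is at (240,225), the guard at (230,180) and the pad at (231,184). The stamp (284,221), tin (282,185), mug (280,147) and stack (190,235) stand beside it. I'll refine the press pose next.

```bash
python3 - <<'E'
from h import *
from scipy.optimize import minimize
for n in ("top","side"):
    d=np.load(f"{n}0.npy"); 
    g,_=pts(n,d,np.load(f"m_{n}_guard.npy")); 
    g=g[(g[:,2]>.1)]
    for i in range(6):
        A=np.c_[g[:,:2],np.ones(len(g))]; co=np.linalg.lstsq(A,g[:,2],rcond=None)[0]
        r=g[:,2]-A@co; g=g[abs(r)<max(.003,1.5*r.std())]
    print(n,len(g),"slope",np.degrees(np.arctan(np.hypot(*co[:2]))),"yaw",np.arctan2(co[1],co[0]),"rect",cv2.minAreaRect((g[:,:2]*1000).astype(np.float32)))
    t,_=pts(n,d,np.load(f"m_{n}_tile.npy"));print("tile near end rect",cv2.minAreaRect((t[abs(t[:,2]-.0315)<.004][:,:2]*1000).astype(np.float32)))
    # whole-cloud: bed-plane points in region, rails
    P,_=pts(n,d); m=np.linalg.norm(P[:,:2]-[.61,.13],axis=1)<.26; P=P[m]
    b=P[(abs(P[:,2]-.0205)<.003)]
    # fit pose: bed points should be inside rect, sheet inside sheet
    def loc(p,q): 
        c,s=np.cos(q[2]),np.sin(q[2]); e=q[:2]-0; D=p[:,:2]-e; return D@np.array([[c,-s],[s,c]])
    def cost(q):
        s=loc(g,q); l=loc(b,q)
        zz=g[:,2]-(.109+s[:,0]*np.tan(np.radians(20)))
        ex=lambda v,lo,hi: np.maximum(0,np.maximum(lo-v,v-hi))
        o=ex(s[:,0],0,.141)**2+ex(s[:,1],-.075,.075)**2
        ob=np.minimum(ex(l[:,0],-.155,.215)**2+ex(l[:,1],-.085,.085)**2,.01**2)
        # inner window must be empty
        iw=np.minimum(np.maximum(0,.047-abs(s[:,0]-.07)),np.maximum(0,.049-abs(s[:,1])))**2
        return (np.mean(o)+np.mean(ob)+np.mean(iw)+.05*np.mean(zz**2))*1e6
    best=min((minimize(cost,[.59+a,.125+c,.25],method="Nelder-Mead",options=dict(xatol=1e-5,fatol=1e-5,maxiter=2000)) for a in(-.01,.0,.01) for c in (-.01,.0,.01)),key=lambda r:r.fun)
    q=best.x;print("pose",q.round(4),best.fun,len(b))
    for nm,z in(("sheet",g),("bed",b),("tile",t)):
        l=loc(z,q)*1000; print(nm,np.percentile(l,[1,5,50,95,99],axis=0).round(1).T.tolist())
    pd,_=pts(n,d,np.load(f"m_{n}_lever_pad.npy")); pd=pd[abs(pd[:,2]-.118)<.004]; print("pad",(np.median(loc(pd,q),0)*1000).round(1),np.median(pd[:,2]))
    sz=loc(g,q); print("sheet z offset",np.median(g[:,2]-(.109+sz[:,0]*np.tan(np.radians(20)))))
    rl=P[(abs(P[:,2]-.028)<.002)]; l=loc(rl,q)*1000; l=l[(l[:,0]<-95)&(l[:,0]>-148)&(abs(l[:,1])<60)]
    print("rail",[ (np.percentile(x,[5,50,95]).round(1)) for x in (l[l[:,1]>0,1],l[l[:,1]<0,1])])
E
```

```text
top 1610 slope 19.926782691684473 yaw 0.2505781087079443 rect ((647.8892822265625, 138.12738037109375), (142.2053985595703, 150.1170196533203), 14.311134338378906)
tile near end rect ((567.828369140625, 115.18351745605469), (199.49722290039062, 69.30305480957031), 14.698953628540039)
pose [0.5785 0.1203 0.2504] 19.656774351341507 2513
sheet [[1.4, 4.8, 74.9, 138.4, 141.2], [-73.9, -70.6, 1.0, 71.0, 74.3]]
bed [[-151.4, -144.2, -22.2, 201.9, 212.7], [-248.1, -164.0, -17.0, 84.5, 252.1]]
tile [[-109.5, -103.1, -33.4, 70.7, 82.7], [-35.9, -33.0, -2.1, 28.5, 31.4]]
pad [73.7  0.3] 0.11671641638565888
sheet z offset 0.0011516219863296762
rail [array([ 7.1, 45. , 51.2]), array([-50.7, -43.1,  -7.5])]
side 1392 slope 20.070861005701268 yaw 0.25704635493724465 rect ((647.26416015625, 138.82241821289062), (142.3998565673828, 154.44857788085938), 14.528797149658203)
tile near end rect ((568.7957763671875, 113.41285705566406), (198.25482177734375, 74.111328125), 14.889575958251953)
pose [0.5781 0.1196 0.257 ] 24.462436045069104 3008
sheet [[1.8, 4.8, 71.4, 137.8, 141.4], [-75.2, -73.0, -12.2, 70.4, 75.5]]
bed [[-149.6, -142.0, 1.6, 185.1, 211.0], [-250.5, -202.9, -59.4, 83.7, 126.6]]
tile [[-109.0, -104.9, -38.2, 70.3, 83.8], [-38.8, -36.0, -7.2, 27.9, 32.0]]
pad [73.5 -1.5] 0.11725440733738723
sheet z offset 0.0015300610738162024
rail [array([19.7, 44. , 52.2]), array([-51.5, -44.9, -29.4])]
```

```bash
python3 -m crank '{"delta_pos":[[-1,-1.5,0],[-3,-4,0],[-6,-7,0],[-9,-10.5,0],[-12,-14,0],[-15,-17.5,0],[-18,-21,0],[-21,-24.5,0],[-24,-28,0],[-26,-30.5,0]],"rotation":[[0,0,-0.02],[0,0,-0.06],[0,0,-0.1],[0,0,-0.14],[0,0,-0.18],[0,0,-0.22],[0,0,-0.26],[0,0,-0.3],[0,0,-0.33],[0,0,-0.35]]}' -1 20
cat > to.py <<'E'
import sys
from h import *
from scipy.spatial.transform import Rotation as R
O=np.array([.5785,.1200]);Y=.252
def go(lx,ly,z):
    s=read_state(); q=R.from_euler("xyz",s["orientation"]); 
    w=np.r_[O+[lx*np.cos(Y)-ly*np.sin(Y),lx*np.sin(Y)+ly*np.cos(Y)],z]
    t=R.from_euler("xyz",[np.pi,0,Y+np.pi])
    D=s["tool_pos"][:2]-O; 
    print("t",round(s["time"],2),"local now",(D@np.array([[np.cos(Y),-np.sin(Y)],[np.sin(Y),np.cos(Y)]])).round(4),s["tool_pos"].round(4),"width",round(s["width"],3),"F",s["ft_force"].round(2))
    print("shift cm",(q.inv().apply(w-s["tool_pos"])*100).round(2),"rot",(q.inv()*t).as_rotvec().round(4),"q",s["joint_pos"].round(2))
if len(sys.argv)>3: go(*map(float,sys.argv[1:]))
E
python3 to.py -.14 0 .2297
```

```text
time: 1.9
tool_pos: [0.3498, 0.285, 0.2309]
orientation: [3.142, 0.001, -3.061]
ft_force: [-0.0, -0.1, -0.6]
width: 0.126
finger_force: 0.0
t 1.9 local now [-0.1803  0.2168] [0.3498 0.285  0.2309] width 0.126 F [-0.   -0.07 -0.59]
shift cm [ -7.67 -20.68   0.13] rot [-0.      0.0006 -0.1713] q [-0.93  0.1   0.12  2.07 -0.01  0.97  0.84]
```

```bash
python3 -m crank '{"delta_pos":[[-0.8,-2,0],[-1.6,-4.5,0],[-2.5,-7,0],[-3.5,-9.5,0.5],[-4.5,-12,1.5],[-5.5,-14.5,3],[-6.5,-17,4.5],[-7,-19,6],[-7.5,-20.2,7.5],[-7.7,-20.7,9]],"rotation":[[0,0,-0.02],[0,0,-0.04],[0,0,-0.06],[0,0,-0.08],[0,0,-0.1],[0,0,-0.12],[0,0,-0.14],[0,0,-0.16],[0,0,-0.17],[0,0,-0.171]]}' -1 20
python3 to.py -.14 0 .032
```

```text
time: 2.9
tool_pos: [0.4431, 0.0867, 0.1404]
orientation: [-3.141, 0.001, -2.89]
ft_force: [-0.2, 0.2, -0.1]
width: 0.008
finger_force: 0.0
t 2.9 local now [-0.1394  0.0015] [0.4431 0.0867 0.1404] width 0.008 F [-0.25  0.24 -0.14]
shift cm [ 0.07 -0.15 10.84] rot [-0.0002  0.001  -0.0007] q [-0.59  0.24  0.29  2.18 -0.1   0.74  1.59]
```

```bash
python3 -m crank '{"delta_pos":[[0,0,1],[0,-0.1,2.5],[0,-0.15,4],[0,-0.15,5.5],[0,-0.15,7],[0,-0.15,8.2],[0,-0.15,9.2],[0,-0.15,10],[0,-0.15,10.5],[0,-0.15,10.7]],"rotation":[[0,0,0],[0,0,0],[0,0,0],[0,0,0],[0,0,0],[0,0,0],[0,0,0],[0,0,0],[0,0,0],[0,0,0]]}' -1 20
python3 to.py -.085 0 .033
python3 - <<'E'
from h import *
p,d=snapshot("side"); cv2.imwrite("pics/s1.png",cv2.resize(p[120:280,140:340],None,fx=3,fy=3))
E
```

```text
time: 3.9
tool_pos: [0.4427, 0.0866, 0.0333]
orientation: [3.142, -0.0, -2.888]
ft_force: [-0.1, 0.1, -0.5]
width: 0.009
finger_force: 0.0
t 3.9 local now [-0.1399  0.0015] [0.4427 0.0866 0.0333] width 0.009 F [-0.13  0.09 -0.45]
shift cm [-5.49 -0.16  0.03] rot [ 0.     -0.0003  0.0012] q [-0.51  0.44  0.22  2.24 -0.2   0.48  1.69]
```

View pics/s1.png

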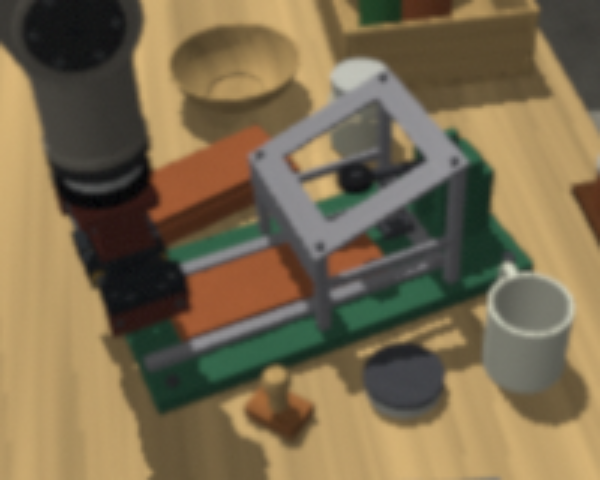

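The closed fingers are on the bed just behind the tile's near end (crop about (150,320)), between the rails and clear of the guard. Next I push gently.

```bash
python3 -m crank '{"delta_pos":[[-0.4,0,0],[-0.9,0,0],[-1.3,0,0],[-1.6,0,0],[-2,0,0],[-2.4,0,0],[-2.8,0,0],[-3.2,0,0],[-3.6,0,0],[-4,0,0]],"rotation":[[0,0,0],[0,0,0],[0,0,0],[0,0,0],[0,0,0],[0,0,0],[0,0,0],[0,0,0],[0,0,0],[0,0,0]]}' -1 20
python3 to.py -.085 0 .033
python3 -m crank '{"delta_pos":[[-0.2,0,0],[-0.4,0,0],[-0.6,0,0],[-0.7,0,0],[-0.8,0,0],[-0.9,0,0],[-1,0,0],[-1.1,0,0],[-1.2,0,0],[-1.2,0,0]],"rotation":[[0,0,0],[0,0,0],[0,0,0],[0,0,0],[0,0,0],[0,0,0],[0,0,0],[0,0,0],[0,0,0],[0,0,0]]}' -1 20
python3 to.py -.085 0 .033
```

```text
time: 4.95
tool_pos: [0.4819, 0.0967, 0.0336]
orientation: [-3.142, 0.0, -2.888]
ft_force: [-1.3, -0.3, -0.6]
width: 0.008
finger_force: 0.6
t 4.95 local now [-0.0994  0.0015] [0.4819 0.0967 0.0336] width 0.008 F [-1.25 -0.31 -0.61]
shift cm [-1.44 -0.16  0.06] rot [-0.      0.0001  0.0012] q [-0.5   0.49  0.22  2.15 -0.2   0.53  1.69]
time: 5.95
tool_pos: [0.4934, 0.0997, 0.0337]
orientation: [-3.142, 0.001, -2.888]
ft_force: [-0.7, 0.3, -0.1]
width: 0.007
finger_force: 0.4
t 5.95 local now [-0.0874  0.0016] [0.4934 0.0997 0.0337] width 0.007 F [-0.69  0.29 -0.15]
shift cm [-0.24 -0.16  0.07] rot [-0.      0.0006  0.0012] q [-0.5   0.5   0.22  2.12 -0.21  0.54  1.69]
```

Not yet at the stop; creep on until the force rises.

```bash
python3 -m crank '{"delta_pos":[[-0.05,0,0],[-0.1,0,0],[-0.15,0,0],[-0.2,0,0],[-0.25,0,0],[-0.3,0,0],[-0.35,0,0],[-0.4,0,0],[-0.4,0,0],[-0.4,0,0]],"rotation":[[0,0,0],[0,0,0],[0,0,0],[0,0,0],[0,0,0],[0,0,0],[0,0,0],[0,0,0],[0,0,0],[0,0,0]]}' -1 20
python3 to.py -.085 0 .033
```

```text
time: 6.95
tool_pos: [0.4971, 0.1007, 0.0336]
orientation: [-3.142, 0.0, -2.888]
ft_force: [-1.4, -0.0, 0.3]
width: 0.012
finger_force: 0.7
t 6.95 local now [-0.0836  0.0016] [0.4971 0.1007 0.0336] width 0.012 F [-1.39 -0.04  0.31]
shift cm [ 0.14 -0.16  0.06] rot [-0.      0.0003  0.0012] q [-0.5   0.5   0.22  2.11 -0.21  0.55  1.69]
```

```bash
python3 -m crank '{"delta_pos":[[-0.05,0,0],[-0.1,0,0],[-0.15,0,0],[-0.2,0,0],[-0.25,0,0],[-0.3,0,0],[-0.3,0,0],[-0.3,0,0],[-0.3,0,0],[-0.3,0,0]],"rotation":[[0,0,0],[0,0,0],[0,0,0],[0,0,0],[0,0,0],[0,0,0],[0,0,0],[0,0,0],[0,0,0],[0,0,0]]}' -1 20
python3 to.py -.085 0 .033; python3 - <<'E'
from h import *
from to import O,Y
p,d=snapshot("side"); m=masks_of("tile","side")
for r in m[:2]:
    P,_=pts("side",d,r["mask"]); P=P[abs(P[:,2]-.032)<.004]; l=(P[:,:2]-O)@np.array([[np.cos(Y),-np.sin(Y)],[np.sin(Y),np.cos(Y)]])*1000
    print(r["p"],r["rect"],len(l),np.percentile(l,[1,5,50,95,99],axis=0).round(1).T.tolist())
E
```

```text
time: 7.95
tool_pos: [0.4975, 0.1007, 0.0333]
orientation: [3.141, -0.005, -2.889]
ft_force: [-7.6, -0.9, 5.9]
width: 0.004
finger_force: 4.0
t 7.95 local now [-0.0833  0.0015] [0.4975 0.1007 0.0333] width 0.004 F [-7.63 -0.94  5.85]
shift cm [ 0.17 -0.15  0.03] rot [ 0.0003 -0.0047  0.0011] q [-0.5   0.51  0.22  2.11 -0.21  0.55  1.69]
0.62 [209.2, 197.9, 68.2, 32.1] 661 [[-72.1, -63.9, 1.9, 106.3, 121.4], [-38.3, -36.8, -15.7, 19.2, 27.0]]
```

The force rose to 7.6 N while the tool stopped 83 mm before the origin, as expected for contact with the home tile. The tile's far edge reads about 121–125 mm, so it is home. Now I back off and rise.

```bash
python3 -m crank '{"delta_pos":[[0.5,0,0],[1.5,0,0],[2.7,0,0],[3.2,0,-1.5],[3.3,0,-4],[3.3,0,-7.5],[3.3,0,-11],[3.3,0,-14.5],[3.3,0,-17],[3.3,0,-18.5]],"rotation":[[0,0,0],[0,0,0],[0,0,0],[0,0,0],[0,0,0],[0,0,0],[0,0,0],[0,0,0],[0,0,0],[0,0,0]]}' -1 20
python3 to.py .071 0 .218; python3 - <<'E'
from h import *
from to import O,Y
M=np.array([[np.cos(Y),-np.sin(Y)],[np.sin(Y),np.cos(Y)]])
for n in("side","top"):
  p,d=snapshot(n); cv2.imwrite(f"pics/{n}2.png",cv2.resize(p[120:280,140:340],None,fx=3,fy=3))
  for t in ("tile","lever_pad"):
   for r in masks_of(t,n)[:1]:
    P,_=pts(n,d,r["mask"]); P=P[abs(P[:,2]-(.032 if t=="tile" else .117))<.004]; l=(P[:,:2]-O)@M*1000
    print(n,t,r["p"],r["rect"],len(l),np.percentile(l,[1,5,50,95,99],axis=0).round(1).T.tolist())
E
```

```text
time: 9.05
tool_pos: [0.4682, 0.0932, 0.2208]
orientation: [3.141, 0.004, -2.888]
ft_force: [-0.4, 0.1, -0.3]
width: 0.005
finger_force: 0.0
t 9.05 local now [-0.1135  0.0015] [0.4682 0.0932 0.2208] width 0.005 F [-0.38  0.1  -0.35]
shift cm [-18.44  -0.18   0.35] rot [0.0009 0.0037 0.0011] q [-0.61  0.16  0.32  2.04 -0.06  0.95  1.56]
side tile 0.65 [205.3, 196.0, 72.9, 34.3] 896 [[-72.6, -68.1, -13.5, 102.0, 123.3], [-39.4, -36.2, -9.5, 25.9, 30.9]]
side lever_pad 0.75 [253.2, 175.5, 25.3, 12.3] 109 [[57.3, 58.3, 73.9, 100.4, 106.7], [-16.5, -15.1, -1.9, 12.5, 14.4]]
top tile 0.83 [221.1, 169.6, 32.0, 68.3] 913 [[-71.5, -66.9, -14.1, 89.1, 111.9], [-36.8, -34.0, -5.1, 27.4, 30.4]]
top lever_pad 0.64 [223.0, 152.3, 14.0, 35.2] 136 [[57.4, 59.9, 74.7, 103.9, 114.5], [-15.2, -12.8, 0.4, 12.9, 15.4]]
```

View pics/side2.png

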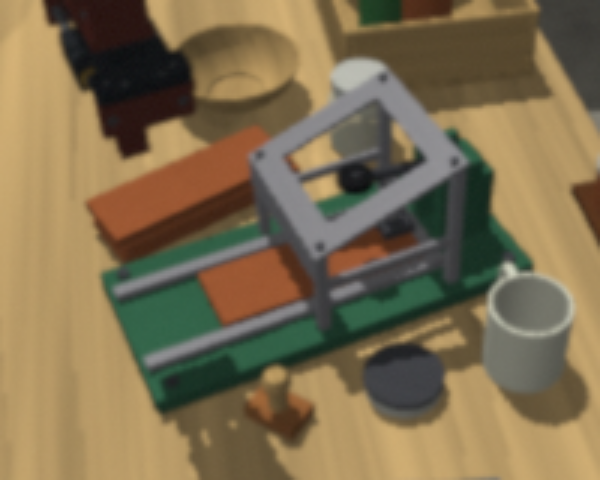

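The tile is now moved back with its near edge at about −73 mm (crop (200–245, 270–320)). The pad is visible through the window at (355,178), local x ≈ 71–74, y ≈ 0. Next I move over the window.

```bash
python3 -m crank '{"delta_pos":[[-1,0,0],[-3,0,0],[-5.5,0,0],[-8,-0.1,0],[-10.5,-0.1,0],[-13,-0.1,0],[-15.5,-0.2,0],[-17.3,-0.2,0],[-18.2,-0.2,0],[-18.4,-0.2,0]],"rotation":[[0,0.004,0],[0.001,0.004,0.001],[0.001,0.004,0.001],[0.001,0.004,0.001],[0.001,0.004,0.001],[0.001,0.004,0.001],[0.001,0.004,0.001],[0.001,0.004,0.001],[0.001,0.004,0.001],[0.001,0.004,0.001]]}' -1 20
python3 to.py .071 0 .128
```

```text
time: 10.35
tool_pos: [0.6471, 0.1374, 0.2173]
orientation: [-3.14, -0.005, -2.889]
ft_force: [0.1, 0.2, 0.2]
width: 0.007
finger_force: 0.0
t 10.35 local now [ 0.0708 -0.0002] [0.6471 0.1374 0.2173] width 0.007 F [0.08 0.17 0.17]
shift cm [-0.07  0.04  8.93] rot [-0.0015 -0.0055  0.0003] q [-0.53  0.48  0.32  1.62 -0.16  1.08  1.66]
```

```bash
python3 -m crank '{"delta_pos":[[0,0,0.7],[0,0,1.8],[0,0,3],[0,0,4.2],[0,0,5.4],[0,0,6.5],[0,0,7.4],[0,0,8.1],[0,0,8.6],[0,0,8.8]],"rotation":[[0,0,0],[0,0,0],[0,0,0],[0,0,0],[0,0,0],[0,0,0],[0,0,0],[0,0,0],[0,0,0],[0,0,0]]}' -1 20
python3 to.py .071 0 .101; python3 - <<'E'
from h import *
p,d=snapshot("side"); cv2.imwrite("pics/s3.png",cv2.resize(p[120:280,140:340],None,fx=3,fy=3))
E
```

```text
time: 11.35
tool_pos: [0.6461, 0.1371, 0.1301]
orientation: [-3.141, -0.004, -2.889]
ft_force: [-0.7, -0.1, 0.8]
width: 0.004
finger_force: 0.0
t 11.35 local now [ 0.0698 -0.0004] [0.6461 0.1371 0.1301] width 0.004 F [-0.73 -0.12  0.77]
shift cm [-0.14  0.04  2.91] rot [-0.001  -0.0044  0.0001] q [-0.51  0.57  0.29  1.69 -0.2   0.91  1.68]
```

View pics/s3.png

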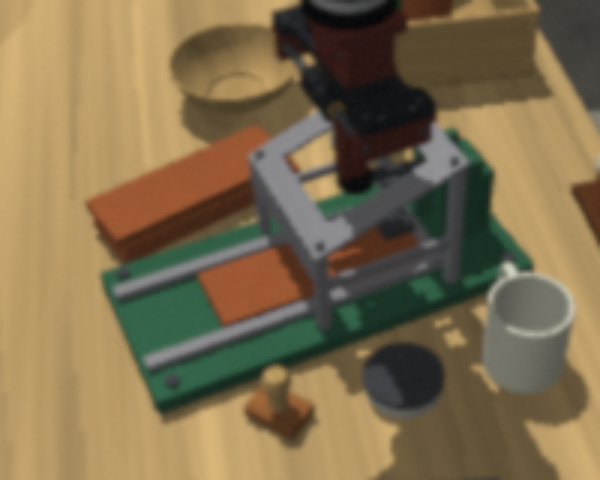

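The closed fingers go through the window right above the pad at (355,180), clear of the guard frame. Now I press.

```bash
python3 -m crank '{"delta_pos":[[0,0,0.3],[0,0,0.7],[0,0,1.1],[0,0,1.5],[0,0,1.8],[0,0,2.1],[0,0,2.4],[0,0,2.6],[0,0,2.75],[0,0,2.8]],"rotation":[[0,0,0],[0,0,0],[0,0,0],[0,0,0],[0,0,0],[0,0,0],[0,0,0],[0,0,0],[0,0,0],[0,0,0]]}' -1 20
python3 to.py .071 0 .101
```

```text
time: 12.4
tool_pos: [0.6458, 0.1369, 0.1025]
orientation: [-3.141, -0.005, -2.889]
ft_force: [-4.2, -2.8, 5.4]
width: 0.004
finger_force: 3.3
t 12.4 local now [ 0.0694 -0.0004] [0.6458 0.1369 0.1025] width 0.004 F [-4.17 -2.77  5.41]
shift cm [-0.16  0.04  0.15] rot [-0.0009 -0.0047  0.0001] q [-0.5   0.6   0.28  1.71 -0.21  0.86  1.69]
```

```bash
python3 -m crank '{"delta_pos":[[0,0,0.05],[0,0,0.1],[0,0,0.15],[0,0,0.2],[0,0,0.25],[0,0,0.3],[0,0,0.3],[0,0,0.3],[0,0,0.3],[0,0,0.3]],"rotation":[[0,0,0],[0,0,0],[0,0,0],[0,0,0],[0,0,0],[0,0,0],[0,0,0],[0,0,0],[0,0,0],[0,0,0]]}' -1 20
python3 to.py .071 0 .101
```

```text
time: 13.4
tool_pos: [0.646, 0.1369, 0.1019]
orientation: [-3.141, -0.004, -2.89]
ft_force: [-10.5, -1.9, 20.5]
width: 0.006
finger_force: 11.5
t 13.4 local now [ 0.0696 -0.0004] [0.646  0.1369 0.1019] width 0.006 F [-10.5   -1.86  20.52]
shift cm [-0.14  0.04  0.09] rot [-0.0001 -0.004  -0.0001] q [-0.5   0.6   0.28  1.71 -0.21  0.86  1.69]
```

On the stop (20 N, no further motion). Hold two seconds.

```bash
for i in 1 2; do python3 -m crank '{"delta_pos":[[0,0,0],[0,0,0],[0,0,0],[0,0,0],[0,0,0],[0,0,0],[0,0,0],[0,0,0],[0,0,0],[0,0,0]],"rotation":[[0,0,0],[0,0,0],[0,0,0],[0,0,0],[0,0,0],[0,0,0],[0,0,0],[0,0,0],[0,0,0],[0,0,0]]}' -1 20; done
python3 - <<'E'
from h import *
p,d=snapshot("side"); cv2.imwrite("pics/s4.png",cv2.resize(p[120:280,140:340],None,fx=3,fy=3))
E
```

```text
time: 14.4
tool_pos: [0.646, 0.1369, 0.1019]
orientation: [-3.141, -0.004, -2.89]
ft_force: [-11.2, -2.3, 21.5]
width: 0.007
finger_force: 11.5
time: 15.4
tool_pos: [0.646, 0.1369, 0.1019]
orientation: [-3.141, -0.004, -2.89]
ft_force: [-10.7, -2.2, 20.7]
width: 0.005
finger_force: 11.5
```

View pics/s4.png

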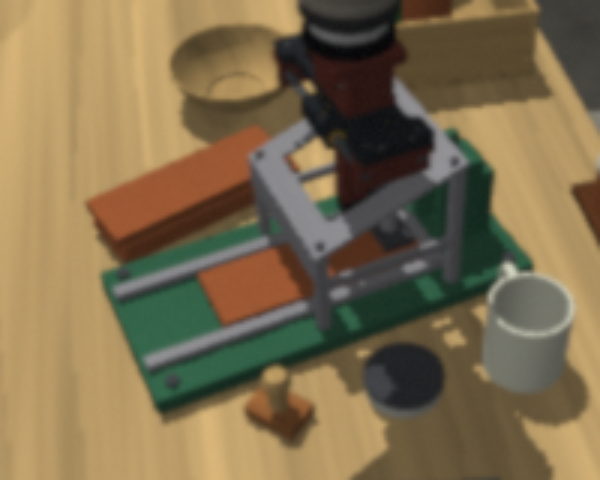

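The pad is down and hidden behind the guard frame, the ram is down, and the tile has not moved. Now I let the lever up and rise clear.

```bash
python3 -m crank '{"delta_pos":[[0,0,-0.2],[0,0,-0.5],[0,0,-0.9],[0,0,-1.3],[0,0,-1.7],[0,0,-2.1],[0,0,-2.5],[0,0,-2.9],[0,0,-3.4],[0,0,-4]],"rotation":[[0,0,0],[0,0,0],[0,0,0],[0,0,0],[0,0,0],[0,0,0],[0,0,0],[0,0,0],[0,0,0],[0,0,0]]}' -1 20
python3 -m crank '{"delta_pos":[[0,0,-0.8],[0,0,-2],[0,0,-3.5],[0,0,-5],[0,0,-6.5],[0,0,-8],[0,0,-9.5],[0,0,-11],[0,0,-12],[0,0,-12.4]],"rotation":[[0,0,0],[0,0,0],[0,0,0],[0,0,0],[0,0,0],[0,0,0],[0,0,0],[0,0,0],[0,0,0],[0,0,0]]}' -1 20
python3 -m crank '{"delta_pos":[[1,0,0],[3,0,0],[5.5,0,0],[8,0,0],[10.5,0,0],[13,0,0],[15.5,0,0],[17,0,0],[18,0,0],[18,0,0]],"rotation":[[0,0,0],[0,0,0],[0,0,0],[0,0,0],[0,0,0],[0,0,0],[0,0,0],[0,0,0],[0,0,0],[0,0,0]]}' -1 20
python3 - <<'E'
from h import *
from to import O,Y
M=np.array([[np.cos(Y),-np.sin(Y)],[np.sin(Y),np.cos(Y)]])
for n in("side","top"):
  p,d=snapshot(n); cv2.imwrite(f"pics/{n}5.png",cv2.resize(p[120:280,140:340],None,fx=3,fy=3))
  for t in ("tile","lever_pad"):
   for r in masks_of(t,n)[:1]:
    P,_=pts(n,d,r["mask"]); P=P[abs(P[:,2]-(.032 if t=="tile" else .117))<(.004 if t=="tile" else .03)]; l=(P[:,:2]-O)@M*1000
    print(n,t,r["p"],len(l),np.median(P[:,2]),np.percentile(l,[1,5,50,95,99],axis=0).round(1).T.tolist())
E
```

```text
time: 16.45
tool_pos: [0.6461, 0.1372, 0.1397]
orientation: [-3.141, -0.005, -2.889]
ft_force: [-0.7, 0.6, 0.5]
width: 0.004
finger_force: 0.0
time: 17.45
tool_pos: [0.6472, 0.1374, 0.2651]
orientation: [-3.141, -0.002, -2.889]
ft_force: [-0.1, 0.2, -0.4]
width: -0.001
finger_force: 0.0
time: 18.45
tool_pos: [0.471, 0.092, 0.264]
orientation: [-3.141, -0.005, -2.889]
ft_force: [0.3, -0.5, 0.4]
width: 0.006
finger_force: 0.0
side tile 0.66 870 0.03180760683848932 [[-73.0, -68.2, -14.9, 98.1, 118.2], [-38.5, -36.1, -9.0, 25.6, 30.7]]
side lever_pad 0.67 176 0.11547885210162384 [[56.5, 58.3, 80.9, 126.5, 134.6], [-17.1, -14.9, -3.6, 10.1, 14.2]]
top tile 0.68 830 0.03128996019368302 [[-58.1, -53.1, -3.2, 98.1, 117.6], [-36.9, -34.2, -4.9, 27.9, 30.3]]
top lever_pad 0.54 152 0.11628537537093181 [[56.7, 59.2, 76.6, 115.1, 120.5], [-15.1, -12.5, -0.1, 11.1, 13.8]]
```

View pics/side5.png

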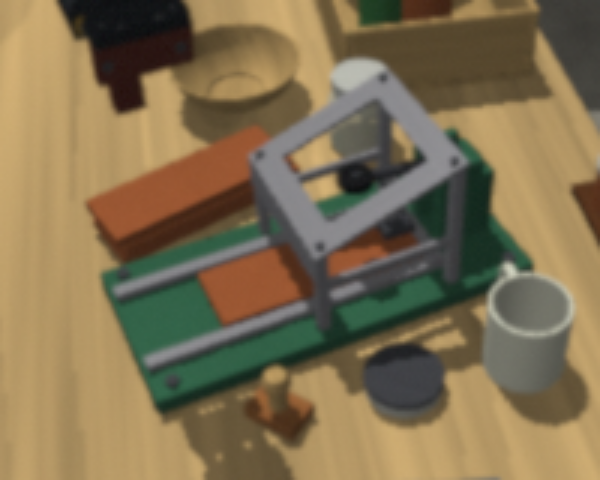

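The tile is still home (near edge at crop (200–225, 270–325)), the pad is up again at (355,178), the bystanders have not moved and the arm is clear.

```bash
python3 -c "
from plant import *
print(job_done())"
```

```text
the job is handed in; nothing more can be done
None
```

I pushed the tile home against the back stop, held the lever down on its stop for over two seconds and let it spring back up, saw no sign of guard contact, left the arm clear and handed the job in at about 19 s; no verdict came back.

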